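# Find where the rotator's ring rubs and reset its speed pickup

### The job

The speed pickup of the bench rotator has been set too close: somewhere in each turn the ring under the sloped disc runs out and rubs on the pickup's sprung nose. Turn the disc by its black hand grip and feel for the place where it drags on the pickup, let go of it there with the ring still rubbing, then draw the pickup straight back by its red post until the nose stands just clear of that high spot, with a gap of about 3 mm, and let go. Leave the other things on the bench where they are.

Things in the scene. Friction and masses are not known exactly. Their poses are not given: they have to be found in the camera images.
- rotator: Bench rotator, screwed down: white stand 165 x 165 mm carrying a sloped white disc. Origin: on the bench right under the disc's centre; x points away from its front panel, level; z up. The panel faces the robot's left; the speed pickup is at the back, where the disc is highest.
- disc: Disc on its axle, 190 mm across, 6 mm thick, with five clips 16 mm tall and a hand grip 60 deg apart, and under it, hidden, a dark ring 164 mm across. Origin: on the axle, in the upper face, 145 mm over the bench. z is the axle, leaning 25 deg (0.44 rad) from vertical to the rotator's front; the hand grip is on its -x side and starts within 35 deg of the lowest point. No stops.
- grip_point (a point): Point on the axis of the black hand grip, 32 mm above the disc's face. Round knob, 22 mm thick, ending 21 mm above this point, parallel to the axle and 58 mm from it. It revolves on its spindle, so the hand need not turn: lead it round, or push it with shut fingers, which feels drag more plainly. It takes 1 to 2 N (the disc stays where left), where ring and nose rub 6 to 12 N.
- pickup: Speed pickup on a slide at the rotator's back: grey carriage, red post, sprung yellow nose under the disc's edge, pointing at the axle, giving way up to 12 mm (1 N at first, 1.2 N more per mm). Origin: on the post's axis, level with the disc's face; y points straight away from the axle, up the slope, the way it draws back (0 to 14 mm); z along the axle. Takes 10 N to shift, stays where left.
- post_grip (a point): Point on the axis of the pickup's red round post, 17 mm thick (21 at its cap), parallel to the axle, where to hold it: 26 mm above the level of the disc's face, 35 above the carriage, 22 below the post's top, 35 outside the disc's edge. A clear grey splash shield, 150 mm wide, stands 57 mm behind this point, parallel to the axle, to 115 mm above the disc's face, leaning over the post.
- axle_point (a point): Point of the rotator on the axle, 26 mm above the disc's face. post_grip starts 130 to 131.5 mm from it; at 134.5 mm the nose just touches the ring's high spot, so 137.5 mm gives a gap of 3 mm. The high spot, 5.5 mm over some 30 deg of the ring, is elsewhere each time, at first 40 deg or more from the nose; as it comes by, the drag rises over 10 deg of turn, stays for about 15, then falls.
- keyboard: Black keyboard, 135 x 420 x 22 mm, left of the rotator; a bystander. Origin: centre of its underside.
- screwdriver: Yellow screwdriver, 163 mm, lying behind the rotator; a bystander. Origin: centre of its underside.
- mouse: Black mouse, 104 x 60 x 33 mm, at the left; a bystander. Origin: centre of its underside.
- green_bottle: White bottle with green cap, 42 x 85 mm, under the screen; a bystander. Origin: centre of its underside.
- yellow_jar: White jar with yellow lid, 53 x 59 mm, under the screen; a bystander. Origin: centre of its underside.
- brown_bottle: Brown bottle with black cap, 50 x 105 mm, behind the rotator; a bystander. Origin: centre of its underside.
- dish: Covered petri dish, 60 x 16 mm, behind the rotator; a bystander. Origin: centre of its underside.
- tape: Roll of masking tape, 103 x 25 mm, behind the rotator; a bystander. Origin: centre of its underside.

How it is judged:
On the way:
1. the disc stands still and let go of, with the ring rubbing on the pickup's nose (over 2 N) (contact force between disc and pickup above 2 N and contact force between the fingers and anything else below 0.1 N and angular speed of disc below 0.05 rad/s), for 0.3 s.
At the end, for the whole second after the job is handed in: The pickup is drawn back so that its nose stands 1 to 6 mm clear of the high spot (post_grip 135.5 to 140.5 mm from axle_point) and touches the ring nowhere; disc and slide are at rest and nothing is held (distance between post_grip and axle_point between 0.1355 and 0.1405 m and contact force between disc and pickup below 0.05 N and linear speed of pickup below 0.002 m/s and contact force between the fingers and anything else below 0.1 N and angular speed of disc below 0.05 rad/s).
It fails at once if a bystander is shifted by more than 30 mm (distance of any of keyboard, screwdriver, mouse, green_bottle, yellow_jar, brown_bottle, dish, tape from where it was at the start of the episode above 0.03 m).
It also fails if it takes over 67 s, if anything falls off the work surface, if the arm or the gripper's body presses on something with over 40 N, if the wrist force passes 120 N, or if a joint passes its speed limit or range.

### The arm

A 6-joint arm with a two-finger parallel gripper is mounted at the origin on a cart in front of the work surface, level with it; the furniture and walls round the work are solid. World frame = base frame: x ahead of the robot, y to its left, z up, the work surface at z = 0. Lengths are in m, angles in rad, forces in N, time in s.
With the tool pointing down it reaches from about 0.375 to 0.75 m from the base axis. Payload 9 kg.
Tool frame: the origin (TCP) lies on the centre line of the jaws, within the pads' length; the fingertips stand 11 mm ahead of it and the grasp point (between the pads) lies 8 mm behind it; z points along the fingers, y is the line along which they close (so a half turn about z gives the same grasp; the last joint's range is limited). The gripper opens to 85 mm and grips with 20 to 120 N. Pads are 22 mm wide; open, the fingers measure 114 mm over their backs; the gripper's body (76 mm by 85 mm) begins 54 mm behind the grasp point. The pads swing forward as they close: fully open they stand 13 mm farther back than shut.
Start: joints at [-1.45, 0.104, 0.097, 1.564, 0, 1.353], TCP at [0.199, -0.566, 0.242] pointing down, gripper open.
Joint ranges: [-2.99, 2.99], [-0.84, 1.86], [-1.1, 1.16], [-1.84, 2.11], [-1.51, 1.56], [-3.14, 3.14]. Speed limits (rad/s): [2.22, 2.22, 2.57, 3.14, 3.14, 3.14].

### API

Orientations are given as [roll, pitch, yaw] about the fixed x, y, z axes, in that order (R = Rz(yaw) Ry(pitch) Rx(roll)).
In Python, from rig import robot gives the robot as it stands.
- The arm moves only by the tool apply_moves, never from a script. Its argument "deltas" is a list of rows, each an object of numbers: "dx", "dy", "dz": the shift along the tool's x, y, z as a fraction of full scale; "rx", "ry", "rz": the turn, a rotation vector about the tool's x, y, z as a fraction of full scale; "claw": the closure, from -1 (fully open) to 1 (shut). A call has 1 to 20 rows; each row is the pose to reach, as a shift and turn from the pose commanded when the call began, along the tool's axes at that moment; what a row does not reach only later rows make up. Full scale, the value 1, is 75 cm for a shift and 90 degrees for a turn. A row lasts 1/12 s, in which the tool goes at most 41.7 mm and 7.16 degrees, less where a joint would pass 70% of its speed; a pose out of reach is approached as far as the arm can. A call with a number of a shift or a turn outside -1 to 1 is refused whole. A call with a gripper value outside its range is refused whole. The fingers move at their own pace and stop on an object; "force" is the grip in N (left out, the last holds). Time passes only in rows, so rows that repeat a pose let the fingers close. It gives the time, the measured TCP pose, the force, the opening and the grip force at its end, in the units of the state.
- robot.read_state(): the state, without advancing time (a new reading comes with each control period).
- robot.grab_frame(name): name is "scene" or "top" or "wrist"; returns the picture (420x560x3 uint8, red, green, blue); there is no depth.
- robot.camera_info(name): a dict with "fov_y" (degrees; the focal length in pixels is half the picture's height over the tangent of half this angle, whatever the lens; pixels are square), "cx", "cy" (the principal point, pixels), "R" (3x3) and "t" (3): a world point X has camera coordinates R X + t. Camera axes: x right, y down, z forward; pixel columns grow to the right and rows downward; lengths in m; the calibration is good to about 2 mm. A picture is of the moment at which its call begins: read the wrist's pose just before it. camera_info takes no time and is no camera call; for the wrist camera it gives the pose at the moment of the call.
- robot.sign_off(): hands the job in; it is judged then, once.
Trained networks look in the newest picture that a camera, given by its name, has taken for a name from the list of things; names that differ only in an ending like _2 or _b are one class to them, and where a whole thing is asked for, a point or a joint stands for the part that bears it (a point fixed in the world has none). Each returns a list of dicts, best first, with "conf" (0 to 1); they miss things now and then, are a little off and sometimes report something else, mostly with a low value. They report only what shows in the picture. A call takes as long as a camera call.
- robot.trace(query, camera): "pixels" (420x560 bool, what is visible of it) and "xy" ([column, row] in pixels, amid what is visible of it).
- robot.spot_point(query, camera): "xy" ([column, row] in pixels: a listed point, or the origin of a listed thing).
The state is a dict: "time_s": time; "joint_pos": joint angles; "joint_vel": joint speeds; "effort": joint torques, N m; "tool_pos": TCP position; "tool_rot": TCP orientation; "force": force on the tool from outside, world axes, zero at the start; "ft_torque": the same for the moment, N m; "finger_gap": finger opening in m; "finger_force": force on a finger pad.
Only numpy, scipy, OpenCV 4.12 (cv2) and the standard library are available. Lean on these libraries where they do the work, as an engineer would, in place of code of your own. Each camera call takes 0.05 s, during which the arm holds its last target. There are 200 camera calls.

## Working session

There is one attempt and no reset: what is moved stays moved. The work goes in short steps, Python scripts to look and compute and a tool call to move; the robot and the scene stay as the last step left them, time stands still between calls to the robot, and variables do not carry over. Pictures are saved under pics/ and viewed, at most 10 in all, crops included, and the job is handed in when it is done.

Besides the shell and the picture viewer there is one more tool, called after "Request:" in YAML: its name, and indented under it one key for each argument. apply_moves: Moves the arm, as the interface text tells. Its arguments: {"type":"object","properties":{"deltas":{"type":"array"},"force":{"type":"number"}},"required":["deltas"]}

```bash
mkdir -p pics; ls
cat > h.py <<'E'
import numpy as np, cv2
from rig import robot
def ray(cam,xy,info=None):
    c=info or robot.camera_info(cam); f=210/np.tan(np.radians(c["fov_y"])/2)
    R=np.array(c["R"]);t=np.array(c["t"])
    d=R.T@np.array([(xy[0]-c["cx"])/f,(xy[1]-c["cy"])/f,1]); return -R.T@t,d/np.linalg.norm(d)
def proj(cam,X,info=None):
    c=info or robot.camera_info(cam); f=210/np.tan(np.radians(c["fov_y"])/2)
    p=np.array(c["R"])@X+np.array(c["t"]); return np.array([c["cx"]+f*p[0]/p[2],c["cy"]+f*p[1]/p[2]])
def tri(rays):
    A=sum(np.eye(3)-np.outer(d,d) for o,d in rays); b=sum((np.eye(3)-np.outer(d,d))@o for o,d in rays)
    X=np.linalg.solve(A,b); return X,[round(1000*np.linalg.norm(np.cross(X-o,d)),1) for o,d in rays]
E
python3 - <<'E'
from h import *
np.set_printoptions(precision=4,suppress=True)
ims=[]
obs={}
for cam in ["scene","top","wrist"]:
    im=robot.grab_frame(cam); cv2.imwrite(f"pics/{cam}0.png",im[:,:,::-1])
    c=robot.camera_info(cam); print(cam,c["fov_y"],-np.array(c["R"]).T@np.array(c["t"]),np.array(c["R"])[2])
    for q in ["grip_point","post_grip","axle_point","disc","pickup","rotator"]:
        r=robot.spot_point(q,cam)
        if r: print(q,r[0]["xy"],round(r[0]["conf"],2)); obs.setdefault(q,[]).append((cam,r[0]["xy"]))
for q,l in obs.items():
    if len(l)>1: print(q,*tri([ray(*a) for a in l]))
a=cv2.imread("pics/scene0.png");b=cv2.imread("pics/top0.png")
cv2.imwrite("pics/st0.png",cv2.resize(np.hstack([a,b]),(800,300)))
print(robot.read_state())
E
```

```text
pics
scene 49.67323485021086 [0.5524 0.6975 1.1944] [ 0.004  -0.5836 -0.812 ]
grip_point [308.9, 167.6] 0.52
post_grip [291.0, 111.9] 0.51
axle_point [302.1, 149.7] 0.73
pickup [288.4, 111.8] 0.71
rotator [300.3, 181.3] 0.89
top 48.071254399321894 [ 0.2608 -0.0242  1.5627] [ 0.21   -0.0053 -0.9777]
grip_point [341.8, 245.3] 0.54
post_grip [405.2, 221.2] 0.59
axle_point [360.3, 240.3] 0.78
disc [362.3, 238.4] 0.87
pickup [404.7, 220.7] 0.63
rotator [353.5, 243.8] 0.8
wrist 67.69947444209652 [ 0.2623 -0.5436  0.3734] [-0.2454 -0.0867 -0.9655]
grip_point [ 0.439  -0.2307  0.1447] [np.float64(1.5), np.float64(1.5)]
post_grip [ 0.496  -0.4076  0.2119] [np.float64(1.8), np.float64(1.8)]
axle_point [ 0.4551 -0.2851  0.1645] [np.float64(5.7), np.float64(5.7)]
pickup [ 0.5011 -0.4077  0.2106] [np.float64(1.6), np.float64(1.6)]
rotator [ 0.4583 -0.2885  0.0105] [np.float64(0.6), np.float64(0.6)]
{'time_s': 1.05, 'joint_pos': array([-1.4497,  0.1041,  0.0973,  1.5639, -0.    ,  1.3531]), 'joint_vel': array([ 0.0012,  0.0019,  0.0022, -0.0006,  0.0017, -0.0001]), 'effort': array([  0.0038, -55.6776,  50.3768,   0.0015,  -0.0003,  -0.    ]), 'tool_pos': array([ 0.1994, -0.5659,  0.2423]), 'tool_rot': array([3.1415, 0.0001, 0.3388]), 'force': array([ 0.0842,  0.4886, -0.0581]), 'ft_torque': array([ 0.0371, -0.0077,  0.0131]), 'finger_force': 0.0, 'finger_gap': 0.08555684279288668}
```

View pics/scene0.png

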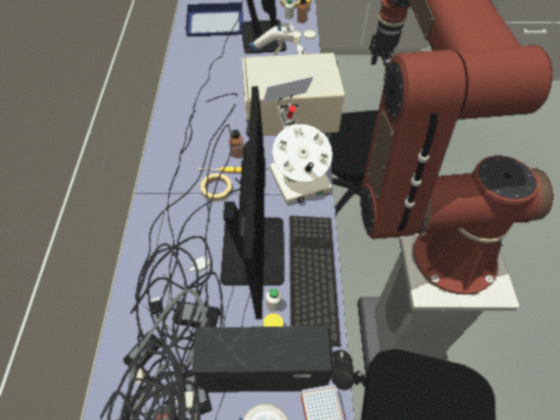

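View pics/top0.png

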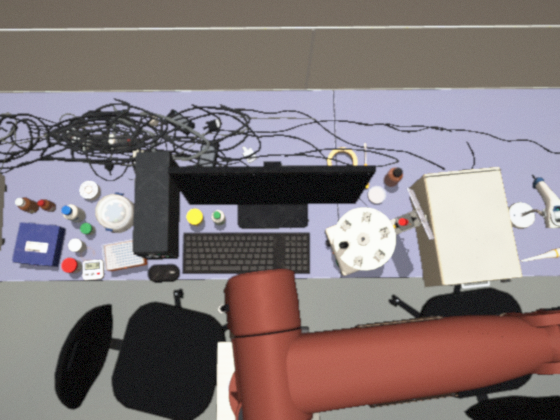

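The scene picture shows the rotator at about (302,155), with the post at (291,110), the black grip at (309,168), and the white box beside it. The top picture shows the disc at (362,240), the post at (404,221) and the knob at (342,245). The screen is to the left, beyond the disc. I'll bring the wrist camera over the disc next.

Request:
apply_moves:
  deltas:
    - {"dz": -0.05}
    - {"dx": 0.04, "dy": -0.03, "dz": -0.1}
    - {"dx": 0.09, "dy": -0.07, "dz": -0.12, "rx": -0.05}
    - {"dx": 0.13, "dy": -0.1, "dz": -0.12, "rx": -0.1}
    - {"dx": 0.17, "dy": -0.13, "dz": -0.12, "rx": -0.14}
    - {"dx": 0.21, "dy": -0.16, "dz": -0.12, "rx": -0.18}
    - {"dx": 0.25, "dy": -0.19, "dz": -0.12, "rx": -0.22}
    - {"dx": 0.29, "dy": -0.22, "dz": -0.12, "rx": -0.25}
    - {"dx": 0.33, "dy": -0.25, "dz": -0.12, "rx": -0.278}
    - {"dx": 0.37, "dy": -0.28, "dz": -0.12, "rx": -0.278}
    - {"dx": 0.41, "dy": -0.31, "dz": -0.1, "rx": -0.278}
    - {"dx": 0.45, "dy": -0.33, "dz": -0.08, "rx": -0.278}
    - {"dx": 0.45, "dy": -0.33, "dz": -0.08, "rx": -0.278}
    - {"dx": 0.45, "dy": -0.33, "dz": -0.08, "rx": -0.278}

```text
invalid input at $.deltas[0]: expected keys dx, dy, dz, rx, ry, rz, claw
```

Request:
apply_moves:
  deltas:
    - {"dx": 0, "dy": 0, "dz": -0.05, "rx": 0, "ry": 0, "rz": 0, "claw": -1}
    - {"dx": 0.04, "dy": -0.03, "dz": -0.1, "rx": 0, "ry": 0, "rz": 0, "claw": -1}
    - {"dx": 0.08, "dy": -0.06, "dz": -0.12, "rx": -0.05, "ry": 0, "rz": 0, "claw": -1}
    - {"dx": 0.12, "dy": -0.09, "dz": -0.12, "rx": -0.1, "ry": 0, "rz": 0, "claw": -1}
    - {"dx": 0.16, "dy": -0.12, "dz": -0.12, "rx": -0.14, "ry": 0, "rz": 0, "claw": -1}
    - {"dx": 0.2, "dy": -0.15, "dz": -0.12, "rx": -0.18, "ry": 0, "rz": 0, "claw": -1}
    - {"dx": 0.25, "dy": -0.18, "dz": -0.12, "rx": -0.22, "ry": 0, "rz": 0, "claw": -1}
    - {"dx": 0.29, "dy": -0.21, "dz": -0.12, "rx": -0.25, "ry": 0, "rz": 0, "claw": -1}
    - {"dx": 0.33, "dy": -0.24, "dz": -0.12, "rx": -0.278, "ry": 0, "rz": 0, "claw": -1}
    - {"dx": 0.37, "dy": -0.27, "dz": -0.12, "rx": -0.278, "ry": 0, "rz": 0, "claw": -1}
    - {"dx": 0.41, "dy": -0.3, "dz": -0.1, "rx": -0.278, "ry": 0, "rz": 0, "claw": -1}
    - {"dx": 0.45, "dy": -0.33, "dz": -0.08, "rx": -0.278, "ry": 0, "rz": 0, "claw": -1}
    - {"dx": 0.45, "dy": -0.33, "dz": -0.08, "rx": -0.278, "ry": 0, "rz": 0, "claw": -1}
    - {"dx": 0.45, "dy": -0.33, "dz": -0.08, "rx": -0.278, "ry": 0, "rz": 0, "claw": -1}

```text
time_s: 2.22
tool_pos: [0.4366, -0.2171, 0.3007]
tool_rot: [2.707, 0.001, 0.344]
force: [-0.1, -1.3, -0.3]
finger_gap: 0.0854
finger_force: 0.0
```

```bash
cat > look.py <<'E'
import sys,json
from h import *
n=sys.argv[1]
s=robot.read_state(); c=robot.camera_info("wrist")
im=robot.grab_frame("wrist"); cv2.imwrite(f"pics/{n}.png",im[:,:,::-1])
o={}
for q in ["grip_point","post_grip","axle_point","disc","pickup"]:
    r=robot.spot_point(q,"wrist")
    if r:
        O,d=ray("wrist",r[0]["xy"],c); o[q]=[list(O),list(d)]; print(q,r[0]["xy"],round(r[0]["conf"],2))
json.dump(o,open(n+".json","w")); print(s["time_s"],s["tool_pos"],s["tool_rot"],s["joint_pos"],s["force"])
E
python3 look.py w1
```

```text
grip_point [221.8, 203.9] 0.9
post_grip [428.9, 203.2] 0.72
axle_point [286.6, 202.8] 0.69
disc [283.1, 195.9] 0.6
pickup [413.8, 196.6] 0.6
2.2167 [ 0.43663561 -0.2171024   0.30069217] [2.70687804e+00 8.76770959e-04 3.43858066e-01] [-0.57360009 -0.62955346 -0.47966657  1.36790476 -0.25952805  2.17742915] [-0.06784465 -1.2813973  -0.30945685]
```

View pics/w1.png

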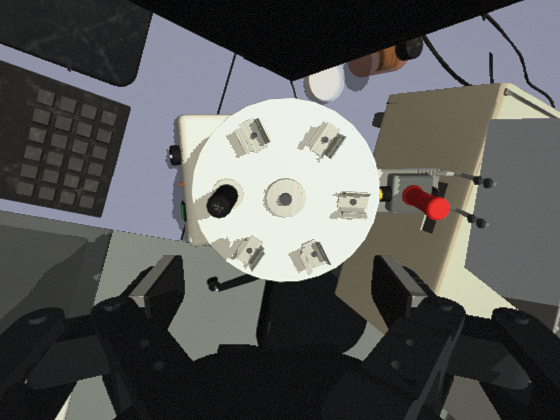

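The picture looks almost straight down the axle. The knob is at about (222,203), the disc centre at (285,199) and the post at (420,200) with its cap at (437,209). The yellow nose shows at (381,195) and the shield lines are on the right. I'll take a second view from a shifted place.

Request:
apply_moves:
  deltas:
    - {"dx": -0.05, "dy": 0.02, "dz": 0, "rx": 0, "ry": 0, "rz": 0, "claw": -1}
    - {"dx": -0.09, "dy": 0.04, "dz": 0, "rx": 0, "ry": 0, "rz": 0, "claw": -1}
    - {"dx": -0.12, "dy": 0.06, "dz": 0, "rx": 0, "ry": 0, "rz": 0, "claw": -1}
    - {"dx": -0.12, "dy": 0.06, "dz": 0, "rx": 0, "ry": 0, "rz": 0, "claw": -1}
    - {"dx": -0.12, "dy": 0.06, "dz": 0, "rx": 0, "ry": 0, "rz": 0, "claw": -1}

```text
time_s: 2.93
tool_pos: [0.3628, -0.2905, 0.3222]
tool_rot: [2.703, -0.001, 0.334]
force: [0.3, 0.9, -0.1]
finger_gap: 0.0853
finger_force: 0.0
```

```bash
python3 look.py w2
cat > est.py <<'E'
import json,glob
from h import *
from scipy.spatial.transform import Rotation as Ro
np.set_printoptions(precision=4,suppress=True)
L=[json.load(open(f)) for f in sorted(glob.glob("w*.json"))]
P={}
for q in ["grip_point","post_grip","axle_point","disc","pickup"]:
    r=[(np.array(l[q][0]),np.array(l[q][1])) for l in L if q in l]
    if len(r)>1: P[q],e=tri(r); print(q,P[q],e)
# model fit: centre (3), azimuth; lean 25 deg, post 130.7
from scipy.optimize import least_squares
def model(p):
    cx,cy,a,th,dz=p; f=np.array([np.cos(a),np.sin(a),0]); Z=np.array([0,0,1.])
    ax=np.sin(.4363)*f+np.cos(.4363)*Z; u=-np.cos(.4363)*f+np.sin(.4363)*Z; v=np.cross(ax,u)
    D=np.array([cx,cy,.145+dz]); A=D+.026*ax
    G=D+.032*ax+.058*(-np.cos(th)*u+np.sin(th)*v)
    return dict(disc=D,axle_point=A,post_grip=A+.1307*u,pickup=D+.1307*u,grip_point=G),ax,u,v
def res(p):
    M=model(p)[0]; o=[]
    for l in L:
        for q in l:
            O,d=map(np.array,l[q]); o+=list(np.cross(M[q]-O,d)*1000)
    return o+[p[4]*1000/2]
s=least_squares(res,[.458,-.29,1.9,0,0],loss="soft_l1",x_scale=[.01,.01,.1,.1,.01])
M,ax,u,v=model(s.x); print(s.x,"rms",np.sqrt(np.mean(np.square(res(s.x)))),np.round(res(s.x),1)); print(M); print("ax",ax,"u",u,"v",v)
st=robot.read_state(); T=Ro.from_euler("xyz",st["tool_rot"]).as_matrix(); print("tool axes",T.T)
for q in ["grip_point","post_grip","axle_point"]: print(q,"in tool/0.75",T.T@(M[q]-st["tool_pos"])/.75)
print("rotvec to align z / 90deg", np.cross([0,0,1],T.T@-ax)/(np.pi/2))
E
python3 est.py
```

```text
grip_point [156.9, 90.3] 0.81
post_grip [385.0, 91.6] 0.69
axle_point [230.2, 96.3] 0.77
disc [228.1, 96.3] 0.64
pickup [371.7, 99.8] 0.76
2.9333 [ 0.36278313 -0.29046684  0.32224893] [ 2.70320753e+00 -6.96840185e-04  3.33766885e-01] [-0.85611002 -0.77766618 -0.53283909  1.40492176 -0.15787923  1.91892133] [ 0.27752225  0.93736905 -0.09864339]
grip_point [ 0.4395 -0.2309  0.1552] [np.float64(1.3), np.float64(1.3)]
post_grip [ 0.4963 -0.3957  0.2263] [np.float64(1.1), np.float64(1.1)]
axle_point [ 0.456  -0.2879  0.164 ] [np.float64(0.7), np.float64(0.7)]
disc [ 0.4593 -0.2916  0.1452] [np.float64(0.2), np.float64(0.2)]
pickup [ 0.4993 -0.4141  0.1913] [np.float64(0.1), np.float64(0.1)]
[ 0.4595 -0.2946  1.9101  0.0286  0.0004] rms 1.3190074293171548 [ 0.1  1.2 -0.4 -0.6 -0.3  0.4 -0.2 -0.2  0.1  2.7 -0.  -0.2  2.1  0.2
 -0.  -0.4 -2.   0.1 -1.8 -2.1  1.  -2.6  0.2 -0.5  3.2  0.4  0.5 -0.1
  2.4 -1.9  0.2]
{'disc': array([ 0.4595, -0.2946,  0.1454]), 'axle_point': array([ 0.4558, -0.2843,  0.169 ]), 'post_grip': array([ 0.4952, -0.396 ,  0.2242]), 'pickup': array([ 0.4989, -0.4064,  0.2007]), 'grip_point': array([ 0.439 , -0.2318,  0.1499])}
ax [-0.1406  0.3985  0.9063] u [ 0.3016 -0.8547  0.4226] v [0.943  0.3328 0.    ]
tool axes [[ 0.9427  0.3337 -0.0002]
 [ 0.3025 -0.8544  0.4225]
 [ 0.1408 -0.3983 -0.9064]]
grip_point in tool/0.75 [ 0.1186 -0.1305  0.1909]
post_grip in tool/0.75 [0.1161 0.1211 0.1988]
axle_point in tool/0.75 [ 0.1163 -0.0532  0.1988]
rotvec to align z / 90deg [-0.0001 -0.0001  0.    ]
```

Request:
apply_moves:
  deltas:
    - {"dx": 0.04, "dy": -0.04, "dz": 0, "rx": 0, "ry": 0, "rz": 0, "claw": -0.4}
    - {"dx": 0.08, "dy": -0.09, "dz": 0, "rx": 0, "ry": 0, "rz": 0, "claw": -0.4}
    - {"dx": 0.118, "dy": -0.13, "dz": 0.0, "rx": 0, "ry": 0, "rz": 0, "claw": -0.4}
    - {"dx": 0.118, "dy": -0.13, "dz": 0.04, "rx": 0, "ry": 0, "rz": 0, "claw": -0.4}
    - {"dx": 0.118, "dy": -0.13, "dz": 0.08, "rx": 0, "ry": 0, "rz": 0, "claw": -0.4}
    - {"dx": 0.118, "dy": -0.13, "dz": 0.1, "rx": 0, "ry": 0, "rz": 0, "claw": -0.4}
    - {"dx": 0.118, "dy": -0.13, "dz": 0.12, "rx": 0, "ry": 0, "rz": 0, "claw": -0.4}
    - {"dx": 0.118, "dy": -0.13, "dz": 0.12, "rx": 0, "ry": 0, "rz": 0, "claw": -0.4}
    - {"dx": 0.118, "dy": -0.13, "dz": 0.12, "rx": 0, "ry": 0, "rz": 0, "claw": -0.4}

```text
time_s: 3.98
tool_pos: [0.4307, -0.2112, 0.1979]
tool_rot: [2.706, 0.001, 0.339]
force: [-0.4, -0.1, 0.8]
finger_gap: 0.0598
finger_force: 0.0
```

```bash
python3 look.py x3; python3 est.py | tail -8
```

```text
grip_point [278.5, 234.9] 0.82
axle_point [369.2, 231.1] 0.68
disc [357.0, 217.6] 0.57
pickup [536.9, 221.0] 0.58
3.9833 [ 0.43070125 -0.21116249  0.19789661] [2.70619381e+00 1.02542138e-03 3.39383627e-01] [-0.56741379 -0.70606889 -0.71535081  1.21091595 -0.26370383  2.187598  ] [-0.36014074 -0.05786086  0.80070919]
ax [-0.1406  0.3985  0.9063] u [ 0.3016 -0.8547  0.4226] v [0.943  0.3328 0.    ]
tool axes [[ 0.9431  0.3326  0.0008]
 [ 0.3008 -0.8542  0.424 ]
 [ 0.1417 -0.3996 -0.9057]]
grip_point in tool/0.75 [ 0.0009 -0.0023  0.0721]
post_grip in tool/0.75 [-0.0012  0.2493  0.0805]
axle_point in tool/0.75 [-0.0013  0.075   0.0802]
rotvec to align z / 90deg [ 0.001  -0.0004  0.    ]
```

View pics/x3.png

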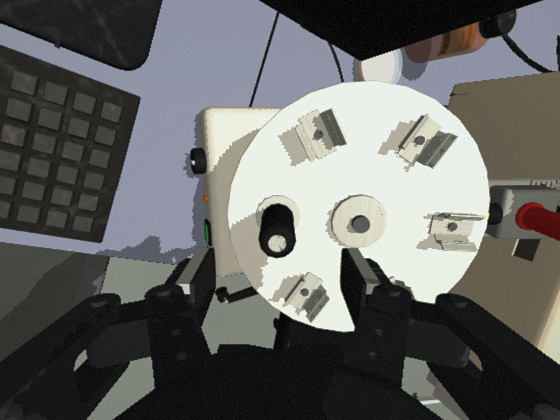

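The picture shows the knob top at (278,240), midway between the open fingers, and all clear. I'll go down and close on it.

Request:
apply_moves:
  force: 30
  deltas:
    - {"dx": 0.001, "dy": -0.002, "dz": 0.025, "rx": 0, "ry": 0, "rz": 0, "claw": -0.4}
    - {"dx": 0.001, "dy": -0.002, "dz": 0.05, "rx": 0, "ry": 0, "rz": 0, "claw": -0.4}
    - {"dx": 0.001, "dy": -0.002, "dz": 0.07, "rx": 0, "ry": 0, "rz": 0, "claw": -0.4}
    - {"dx": 0.001, "dy": -0.002, "dz": 0.077, "rx": 0, "ry": 0, "rz": 0, "claw": -0.4}
    - {"dx": 0.001, "dy": -0.002, "dz": 0.077, "rx": 0, "ry": 0, "rz": 0, "claw": 0}
    - {"dx": 0.001, "dy": -0.002, "dz": 0.077, "rx": 0, "ry": 0, "rz": 0, "claw": 1}
    - {"dx": 0.001, "dy": -0.002, "dz": 0.077, "rx": 0, "ry": 0, "rz": 0, "claw": 1}
    - {"dx": 0.001, "dy": -0.002, "dz": 0.077, "rx": 0, "ry": 0, "rz": 0, "claw": 1}
    - {"dx": 0.001, "dy": -0.002, "dz": 0.077, "rx": 0, "ry": 0, "rz": 0, "claw": 1}
    - {"dx": 0.001, "dy": -0.002, "dz": 0.077, "rx": 0, "ry": 0, "rz": 0, "claw": 1}

```text
time_s: 5.12
tool_pos: [0.4396, -0.233, 0.1469]
tool_rot: [2.704, -0.001, 0.34]
force: [-3.0, 4.7, 3.5]
finger_gap: 0.0213
finger_force: 29.4
```

```bash
python3 est.py | tail -7;python3 -c "
from h import *
s=robot.read_state();print(s['tool_pos'],s['force'],s['joint_pos'],s['finger_gap'])"
```

```text
tool axes [[ 0.9429  0.3331  0.0009]
 [ 0.3014 -0.8543  0.4234]
 [ 0.1418 -0.399  -0.9059]]
grip_point in tool/0.75 [-0.0002  0.0001 -0.0044]
post_grip in tool/0.75 [-0.0024  0.2517  0.0038]
axle_point in tool/0.75 [-0.0024  0.0774  0.0037]
rotvec to align z / 90deg [ 0.0006 -0.0006  0.    ]
[ 0.43962148 -0.23296015  0.14690341] [-2.99210799  4.69290514  3.52221944] [-0.60199465 -0.6610644  -0.78147237  1.08862427 -0.25119779  2.15402565] 0.021265433469680697
```

```bash
cat > f.py <<'E'
from h import *
from scipy.spatial.transform import Rotation as Ro
np.set_printoptions(precision=2,suppress=True)
ax=np.array([-.1406,.3985,.9063]);u=np.array([.3016,-.8547,.4226]);v=np.array([.943,.3328,0]);A=np.array([.4558,-.2843,.169])
s=robot.read_state();T=Ro.from_euler("xyz",s["tool_rot"]).as_matrix()
d=s["tool_pos"]-A; a=np.degrees(np.arctan2(-d@v,-d@u)); r=np.hypot(d@u,d@v)
er=(d@u*u+d@v*v)/r; et=np.cross(ax,er); F=s["force"]
print("t%.2f ang %.1f r %.1fmm | tang %.1f rad %.1f ax %.1f | mom_ax %.2f gap %.1f j6 %.2f j5 %.2f"%(s["time_s"],a,r*1000,F@et,F@er,F@ax,s["ft_torque"]@ax,s["finger_gap"]*1000,s["joint_pos"][5],s["joint_pos"][4]))
E
python3 f.py
python3 - <<'E'
# screen corner
import json
from h import *
from scipy.spatial.transform import Rotation as Ro
c=robot.camera_info("wrist");s=robot.read_state()
T=Ro.from_euler("xyz",s["tool_rot"]).as_matrix();Rc=np.array(c["R"])@T; tc=np.array(c["t"])+np.array(c["R"])@s["tool_pos"]
def info(p,r):
    T=Ro.from_euler("xyz",r).as_matrix();R=Rc@T.T; return dict(c,R=R,t=tc-R@np.array(p))
i1=info([.43664,-.2171,.30069],[2.70688,.00088,.34386]);i3=info([.4307,-.21116,.1979],[2.70619,.001,.33938])
print(tri([ray("wrist",(293,80),i1),ray("wrist",(362,60),i3)]))
E
```

```text
t5.12 ang -1.8 r 58.1mm | tang 1.4 rad 3.4 ax 5.5 | mom_ax -0.03 gap 21.3 j6 2.15 j5 -0.25
(array([ 0.57783185, -0.28351819,  0.10216157]), [np.float64(0.3), np.float64(0.3)])
```

Request:
apply_moves:
  deltas:
    - {"dx": -0.0054, "dy": 0, "dz": 0, "rx": 0, "ry": 0, "rz": -0.0444, "claw": 1}
    - {"dx": -0.0108, "dy": 0.0004, "dz": 0, "rx": 0, "ry": 0, "rz": -0.0889, "claw": 1}
    - {"dx": -0.0161, "dy": 0.0012, "dz": 0, "rx": 0, "ry": 0, "rz": -0.1333, "claw": 1}
    - {"dx": -0.0214, "dy": 0.0023, "dz": 0, "rx": 0, "ry": 0, "rz": -0.1778, "claw": 1}
    - {"dx": -0.0266, "dy": 0.0038, "dz": 0, "rx": 0, "ry": 0, "rz": -0.2222, "claw": 1}

```text
time_s: 5.53
tool_pos: [0.4215, -0.2417, 0.1479]
tool_rot: [2.729, 0.146, 0.662]
force: [-1.9, 6.7, 3.3]
finger_gap: 0.0214
finger_force: 29.5
```

```bash
python3 f.py
```

```text
t5.53 ang 18.1 r 58.6mm | tang -1.9 rad 4.6 ax 5.9 | mom_ax 0.02 gap 21.4 j6 1.76 j5 -0.23
```

Request:
apply_moves:
  deltas:
    - {"dx": -0.0054, "dy": 0, "dz": 0, "rx": 0, "ry": 0, "rz": -0.0444, "claw": 1}
    - {"dx": -0.0108, "dy": 0.0004, "dz": 0, "rx": 0, "ry": 0, "rz": -0.0889, "claw": 1}
    - {"dx": -0.0161, "dy": 0.0012, "dz": 0, "rx": 0, "ry": 0, "rz": -0.1333, "claw": 1}
    - {"dx": -0.0214, "dy": 0.0023, "dz": 0, "rx": 0, "ry": 0, "rz": -0.1778, "claw": 1}
    - {"dx": -0.0266, "dy": 0.0038, "dz": 0, "rx": 0, "ry": 0, "rz": -0.2222, "claw": 1}

```text
time_s: 5.95
tool_pos: [0.4071, -0.2558, 0.1517]
tool_rot: [2.8, 0.276, 0.993]
force: [-5.1, 7.1, 3.6]
finger_gap: 0.022
finger_force: 29.7
```

```bash
python3 f.py
```

```text
t5.95 ang 38.1 r 58.9mm | tang -1.8 rad 6.3 ax 6.8 | mom_ax 0.01 gap 22.0 j6 1.36 j5 -0.22
```

Request:
apply_moves:
  deltas:
    - {"dx": -0.0054, "dy": 0, "dz": 0, "rx": 0, "ry": 0, "rz": -0.0444, "claw": 1}
    - {"dx": -0.0108, "dy": 0.0004, "dz": 0, "rx": 0, "ry": 0, "rz": -0.0889, "claw": 1}
    - {"dx": -0.0161, "dy": 0.0012, "dz": 0, "rx": 0, "ry": 0, "rz": -0.1333, "claw": 1}
    - {"dx": -0.0214, "dy": 0.0023, "dz": 0, "rx": 0, "ry": 0, "rz": -0.1778, "claw": 1}
    - {"dx": -0.0266, "dy": 0.0038, "dz": 0, "rx": 0, "ry": 0, "rz": -0.2222, "claw": 1}

```text
time_s: 6.37
tool_pos: [0.3986, -0.2734, 0.1582]
tool_rot: [2.915, 0.376, 1.346]
force: [-7.8, 4.7, 5.1]
finger_gap: 0.0215
finger_force: 29.8
```

```bash
python3 f.py
```

```text
t6.37 ang 58.3 r 59.1mm | tang -0.5 rad 7.2 ax 7.6 | mom_ax 0.05 gap 21.5 j6 0.96 j5 -0.20
```

Request:
apply_moves:
  deltas:
    - {"dx": -0.0054, "dy": -0.0005, "dz": -0.0005, "rx": 0, "ry": 0, "rz": -0.0444, "claw": 1}
    - {"dx": -0.0108, "dy": -0.0004, "dz": -0.001, "rx": 0, "ry": 0, "rz": -0.0889, "claw": 1}
    - {"dx": -0.0161, "dy": 0.0002, "dz": -0.001, "rx": 0, "ry": 0, "rz": -0.1333, "claw": 1}
    - {"dx": -0.0214, "dy": 0.0013, "dz": -0.001, "rx": 0, "ry": 0, "rz": -0.1778, "claw": 1}
    - {"dx": -0.0266, "dy": 0.0028, "dz": -0.001, "rx": 0, "ry": 0, "rz": -0.2222, "claw": 1}

```text
time_s: 6.78
tool_pos: [0.3969, -0.2917, 0.1661]
tool_rot: [3.062, 0.43, 1.721]
force: [-0.9, 0.9, -2.6]
finger_gap: 0.0216
finger_force: 30.0
```

```bash
python3 f.py
```

```text
t6.78 ang 77.7 r 59.4mm | tang -2.0 rad 1.0 ax -1.9 | mom_ax -0.01 gap 21.6 j6 0.58 j5 -0.18
```

Request:
apply_moves:
  deltas:
    - {"dx": -0.0054, "dy": 0, "dz": 0, "rx": 0, "ry": 0, "rz": -0.0444, "claw": 1}
    - {"dx": -0.0108, "dy": 0.0004, "dz": 0, "rx": 0, "ry": 0, "rz": -0.0889, "claw": 1}
    - {"dx": -0.0161, "dy": 0.0012, "dz": 0, "rx": 0, "ry": 0, "rz": -0.1333, "claw": 1}
    - {"dx": -0.0214, "dy": 0.0023, "dz": 0, "rx": 0, "ry": 0, "rz": -0.1778, "claw": 1}
    - {"dx": -0.0266, "dy": 0.0038, "dz": 0, "rx": 0, "ry": 0, "rz": -0.2222, "claw": 1}

```text
time_s: 7.2
tool_pos: [0.4023, -0.3093, 0.1748]
tool_rot: [-3.059, 0.43, 2.105]
force: [-1.9, 1.0, -1.6]
finger_gap: 0.0216
finger_force: 30.0
```

```bash
python3 f.py
```

```text
t7.20 ang 97.4 r 59.3mm | tang -2.3 rad 1.2 ax -0.8 | mom_ax -0.01 gap 21.6 j6 0.21 j5 -0.17
```

Clean readings now, with a base drag of about 2 N. I'll carry on.

Request:
apply_moves:
  deltas:
    - {"dx": -0.0054, "dy": 0, "dz": 0, "rx": 0, "ry": 0, "rz": -0.0444, "claw": 1}
    - {"dx": -0.0108, "dy": 0.0004, "dz": 0, "rx": 0, "ry": 0, "rz": -0.0889, "claw": 1}
    - {"dx": -0.0161, "dy": 0.0012, "dz": 0, "rx": 0, "ry": 0, "rz": -0.1333, "claw": 1}
    - {"dx": -0.0214, "dy": 0.0023, "dz": 0, "rx": 0, "ry": 0, "rz": -0.1778, "claw": 1}
    - {"dx": -0.0266, "dy": 0.0038, "dz": 0, "rx": 0, "ry": 0, "rz": -0.2222, "claw": 1}

```text
time_s: 7.62
tool_pos: [0.414, -0.3237, 0.183]
tool_rot: [-2.91, 0.375, 2.48]
force: [-2.1, -0.6, -1.0]
finger_gap: 0.0211
finger_force: 30.0
```

```bash
python3 f.py
```

```text
t7.62 ang 117.2 r 59.0mm | tang -1.5 rad 1.7 ax -0.9 | mom_ax 0.05 gap 21.1 j6 -0.15 j5 -0.17
```

Request:
apply_moves:
  deltas:
    - {"dx": -0.0054, "dy": 0, "dz": 0, "rx": 0, "ry": 0, "rz": -0.0444, "claw": 1}
    - {"dx": -0.0108, "dy": 0.0004, "dz": 0, "rx": 0, "ry": 0, "rz": -0.0889, "claw": 1}
    - {"dx": -0.0161, "dy": 0.0012, "dz": 0, "rx": 0, "ry": 0, "rz": -0.1333, "claw": 1}
    - {"dx": -0.0214, "dy": 0.0023, "dz": 0, "rx": 0, "ry": 0, "rz": -0.1778, "claw": 1}
    - {"dx": -0.0266, "dy": 0.0038, "dz": 0, "rx": 0, "ry": 0, "rz": -0.2222, "claw": 1}

```text
time_s: 8.03
tool_pos: [0.4307, -0.3332, 0.1899]
tool_rot: [-2.796, 0.275, 2.833]
force: [-1.2, -0.9, -0.5]
finger_gap: 0.021
finger_force: 30.0
```

```bash
python3 f.py
```

```text
t8.03 ang 137.2 r 58.7mm | tang -0.9 rad 1.1 ax -0.6 | mom_ax 0.00 gap 21.0 j6 -0.48 j5 -0.18
```

Request:
apply_moves:
  deltas:
    - {"dx": -0.0054, "dy": 0, "dz": 0, "rx": 0, "ry": 0, "rz": -0.0444, "claw": 1}
    - {"dx": -0.0108, "dy": 0.0004, "dz": 0, "rx": 0, "ry": 0, "rz": -0.0889, "claw": 1}
    - {"dx": -0.0161, "dy": 0.0012, "dz": 0, "rx": 0, "ry": 0, "rz": -0.1333, "claw": 1}
    - {"dx": -0.0214, "dy": 0.0023, "dz": 0, "rx": 0, "ry": 0, "rz": -0.1778, "claw": 1}
    - {"dx": -0.0266, "dy": 0.0038, "dz": 0, "rx": 0, "ry": 0, "rz": -0.2222, "claw": 1}

```text
time_s: 8.45
tool_pos: [0.4502, -0.3365, 0.1945]
tool_rot: [-2.727, 0.144, -3.118]
force: [-1.2, -0.5, -0.5]
finger_gap: 0.0212
finger_force: 30.1
```

```bash
python3 f.py
```

```text
t8.45 ang 157.2 r 58.2mm | tang -1.2 rad 0.4 ax -0.5 | mom_ax -0.02 gap 21.2 j6 -0.81 j5 -0.19
```

Request:
apply_moves:
  deltas:
    - {"dx": -0.0054, "dy": 0, "dz": 0, "rx": 0, "ry": 0, "rz": -0.0444, "claw": 1}
    - {"dx": -0.0108, "dy": 0.0004, "dz": 0, "rx": 0, "ry": 0, "rz": -0.0889, "claw": 1}
    - {"dx": -0.0161, "dy": 0.0012, "dz": 0, "rx": 0, "ry": 0, "rz": -0.1333, "claw": 1}
    - {"dx": -0.0214, "dy": 0.0023, "dz": 0, "rx": 0, "ry": 0, "rz": -0.1778, "claw": 1}
    - {"dx": -0.0266, "dy": 0.0038, "dz": 0, "rx": 0, "ry": 0, "rz": -0.2222, "claw": 1}

```text
time_s: 8.87
tool_pos: [0.4701, -0.3333, 0.1963]
tool_rot: [-2.704, -0.001, -2.8]
force: [-1.1, 1.0, -0.0]
finger_gap: 0.022
finger_force: 30.2
```

```bash
python3 f.py
```

```text
t8.87 ang 177.2 r 57.8mm | tang -0.7 rad -1.2 ax 0.6 | mom_ax -0.03 gap 22.0 j6 -1.12 j5 -0.20
```

Request:
apply_moves:
  deltas:
    - {"dx": -0.0054, "dy": 0, "dz": 0, "rx": 0, "ry": 0, "rz": -0.0444, "claw": 1}
    - {"dx": -0.0108, "dy": 0.0004, "dz": 0, "rx": 0, "ry": 0, "rz": -0.0889, "claw": 1}
    - {"dx": -0.0161, "dy": 0.0012, "dz": 0, "rx": 0, "ry": 0, "rz": -0.1333, "claw": 1}
    - {"dx": -0.0214, "dy": 0.0023, "dz": 0, "rx": 0, "ry": 0, "rz": -0.1778, "claw": 1}
    - {"dx": -0.0266, "dy": 0.0038, "dz": 0, "rx": 0, "ry": 0, "rz": -0.2222, "claw": 1}

```text
time_s: 9.28
tool_pos: [0.488, -0.3241, 0.1951]
tool_rot: [-2.728, -0.147, -2.481]
force: [-3.9, 1.4, 1.1]
finger_gap: 0.0215
finger_force: 30.3
```

```bash
python3 f.py
```

```text
t9.28 ang -162.6 r 57.4mm | tang -2.5 rad -2.8 ax 2.1 | mom_ax 0.02 gap 21.5 j6 -1.43 j5 -0.22
```

Request:
apply_moves:
  deltas:
    - {"dx": -0.0054, "dy": 0, "dz": 0, "rx": 0, "ry": 0, "rz": -0.0444, "claw": 1}
    - {"dx": -0.0108, "dy": 0.0004, "dz": 0, "rx": 0, "ry": 0, "rz": -0.0889, "claw": 1}
    - {"dx": -0.0161, "dy": 0.0012, "dz": 0, "rx": 0, "ry": 0, "rz": -0.1333, "claw": 1}
    - {"dx": -0.0214, "dy": 0.0023, "dz": 0, "rx": 0, "ry": 0, "rz": -0.1778, "claw": 1}
    - {"dx": -0.0266, "dy": 0.0038, "dz": 0, "rx": 0, "ry": 0, "rz": -0.2222, "claw": 1}

```text
time_s: 9.7
tool_pos: [0.5017, -0.3101, 0.1911]
tool_rot: [-2.799, -0.277, -2.15]
force: [-5.8, -1.3, 2.1]
finger_gap: 0.0213
finger_force: 30.4
```

```bash
python3 f.py
```

```text
t9.70 ang -142.5 r 57.0mm | tang -4.9 rad -3.4 ax 2.2 | mom_ax -0.00 gap 21.3 j6 -1.74 j5 -0.23
```

Request:
apply_moves:
  deltas:
    - {"dx": -0.0054, "dy": 0.0005, "dz": 0, "rx": 0, "ry": 0, "rz": -0.0444, "claw": 1}
    - {"dx": -0.0108, "dy": 0.001, "dz": 0, "rx": 0, "ry": 0, "rz": -0.0889, "claw": 1}
    - {"dx": -0.0135, "dy": 0.0014, "dz": 0, "rx": 0, "ry": 0, "rz": -0.1111, "claw": 1}

```text
time_s: 9.95
tool_pos: [0.5061, -0.3024, 0.1884]
tool_rot: [-2.85, -0.334, -1.977]
force: [-4.2, -6.5, 1.3]
finger_gap: 0.0213
finger_force: 30.0
```

```bash
python3 f.py
```

```text
t9.95 ang -133.1 r 56.8mm | tang -7.7 rad -1.1 ax -0.8 | mom_ax -0.02 gap 21.3 j6 -1.90 j5 -0.24
```

Request:
apply_moves:
  deltas:
    - {"dx": -0.0054, "dy": 0, "dz": 0, "rx": 0, "ry": 0, "rz": -0.0444, "claw": 1}
    - {"dx": -0.0108, "dy": 0.0004, "dz": 0, "rx": 0, "ry": 0, "rz": -0.0889, "claw": 1}
    - {"dx": -0.0135, "dy": 0.0008, "dz": 0, "rx": 0, "ry": 0, "rz": -0.1111, "claw": 1}

```text
time_s: 10.2
tool_pos: [0.5095, -0.2935, 0.185]
tool_rot: [-2.912, -0.378, -1.797]
force: [-2.6, -5.2, 0.5]
finger_gap: 0.0216
finger_force: 30.0
```

```bash
python3 f.py
```

```text
t10.20 ang -122.9 r 56.7mm | tang -5.5 rad -1.4 ax -1.2 | mom_ax -0.02 gap 21.6 j6 -2.06 j5 -0.25
```

Request:
apply_moves:
  deltas:
    - {"dx": -0.0027, "dy": 0, "dz": 0, "rx": 0, "ry": 0, "rz": -0.0222, "claw": 1}
    - {"dx": -0.0054, "dy": 0, "dz": 0, "rx": 0, "ry": 0, "rz": -0.0444, "claw": 1}
    - {"dx": -0.0081, "dy": 0.0002, "dz": 0, "rx": 0, "ry": 0, "rz": -0.0667, "claw": 1}

```text
time_s: 10.45
tool_pos: [0.5107, -0.2879, 0.1828]
tool_rot: [-2.953, -0.399, -1.689]
force: [-1.4, -4.5, -0.9]
finger_gap: 0.0216
finger_force: 30.0
```

```bash
python3 f.py
```

```text
t10.45 ang -116.7 r 56.7mm | tang -4.0 rad -1.2 ax -2.4 | mom_ax 0.00 gap 21.6 j6 -2.15 j5 -0.25
```

Request:
apply_moves:
  deltas:
    - {"dx": -0.0027, "dy": 0, "dz": 0, "rx": 0, "ry": 0, "rz": -0.0222, "claw": 1}
    - {"dx": -0.0054, "dy": 0, "dz": 0, "rx": 0, "ry": 0, "rz": -0.0444, "claw": 1}
    - {"dx": -0.0081, "dy": 0.0002, "dz": 0, "rx": 0, "ry": 0, "rz": -0.0667, "claw": 1}

```text
time_s: 10.7
tool_pos: [0.5113, -0.2819, 0.1802]
tool_rot: [-2.998, -0.416, -1.576]
force: [-0.2, -0.1, -0.7]
finger_gap: 0.0211
finger_force: 30.1
```

```bash
python3 f.py
```

```text
t10.70 ang -110.1 r 56.6mm | tang 0.2 rad -0.3 ax -0.6 | mom_ax -0.02 gap 21.1 j6 -2.24 j5 -0.25
```

Request:
apply_moves:
  deltas:
    - {"dx": 0.0054, "dy": 0.0004, "dz": 0, "rx": 0, "ry": 0, "rz": 0.0444, "claw": 1}
    - {"dx": 0.0108, "dy": 0.0011, "dz": 0, "rx": 0, "ry": 0, "rz": 0.0889, "claw": 1}
    - {"dx": 0.016, "dy": 0.0022, "dz": 0, "rx": 0, "ry": 0, "rz": 0.1333, "claw": 1}
    - {"dx": 0.0212, "dy": 0.0037, "dz": 0, "rx": 0, "ry": 0, "rz": 0.1778, "claw": 1}
    - {"dx": 0.0263, "dy": 0.0055, "dz": 0, "rx": 0, "ry": 0, "rz": 0.2222, "claw": 1}

```text
time_s: 11.12
tool_pos: [0.5077, -0.2986, 0.187]
tool_rot: [-2.86, -0.336, -1.945]
force: [3.1, 6.9, 0.5]
finger_gap: 0.0215
finger_force: 30.4
```

```bash
python3 f.py
```

```text
t11.12 ang -128.7 r 56.7mm | tang 7.0 rad 1.0 ax 2.8 | mom_ax 0.02 gap 21.5 j6 -1.92 j5 -0.24
```

Request:
apply_moves:
  deltas:
    - {"dx": 0, "dy": 0, "dz": 0, "rx": 0, "ry": 0, "rz": 0, "claw": 1}
    - {"dx": 0, "dy": 0, "dz": 0, "rx": 0, "ry": 0, "rz": 0, "claw": 1}
    - {"dx": 0, "dy": 0, "dz": 0, "rx": 0, "ry": 0, "rz": 0, "claw": -0.1}
    - {"dx": 0, "dy": 0, "dz": 0, "rx": 0, "ry": 0, "rz": 0, "claw": -0.1}
    - {"dx": 0, "dy": 0, "dz": 0, "rx": 0, "ry": 0, "rz": 0, "claw": -0.1}
    - {"dx": 0, "dy": 0, "dz": 0, "rx": 0, "ry": 0, "rz": 0, "claw": -0.1}
    - {"dx": 0, "dy": 0, "dz": 0, "rx": 0, "ry": 0, "rz": 0, "claw": -0.1}
    - {"dx": 0, "dy": 0, "dz": 0, "rx": 0, "ry": 0, "rz": 0, "claw": -0.1}
    - {"dx": 0, "dy": 0, "dz": 0, "rx": 0, "ry": 0, "rz": 0, "claw": -0.1}
    - {"dx": 0, "dy": 0, "dz": -0.02, "rx": 0, "ry": 0, "rz": 0, "claw": -0.1}
    - {"dx": 0, "dy": 0, "dz": -0.06, "rx": 0, "ry": 0, "rz": 0, "claw": -0.1}
    - {"dx": 0, "dy": 0, "dz": -0.1, "rx": 0, "ry": 0, "rz": 0, "claw": -0.1}
    - {"dx": 0, "dy": 0, "dz": -0.14, "rx": 0, "ry": 0, "rz": 0, "claw": -0.1}
    - {"dx": 0, "dy": 0, "dz": -0.14, "rx": 0, "ry": 0, "rz": 0, "claw": -0.1}
    - {"dx": 0, "dy": 0, "dz": -0.14, "rx": 0, "ry": 0, "rz": 0, "claw": -0.1}

```text
time_s: 12.37
tool_pos: [0.4929, -0.258, 0.2837]
tool_rot: [-2.858, -0.341, -1.944]
force: [0.5, -1.2, -0.5]
finger_gap: 0.047
finger_force: 0.0
```

```bash
python3 look.py k4; python3 f.py
```

```text
grip_point [279.8, 212.5] 0.96
post_grip [248.5, 73.4] 0.84
axle_point [354.7, 209.7] 0.56
disc [342.9, 202.7] 0.71
pickup [249.9, 77.2] 0.69
12.3667 [ 0.4929383  -0.25803383  0.28374816] [-2.85771464 -0.34058652 -1.94426713] [-0.58075212 -0.43358059 -0.37827078  1.26659319 -0.25905339 -1.87454439] [ 0.52143485 -1.17207277 -0.52297174]
t12.67 ang -129.6 r 55.3mm | tang 0.2 rad 0.2 ax 0.4 | mom_ax 0.04 gap 47.2 j6 -1.87 j5 -0.26
```

View pics/k4.png

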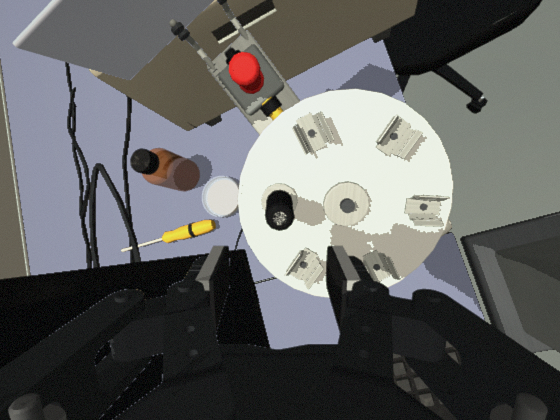

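The picture shows the knob standing free at (279,208), the red post cap at (245,72) with the nose at the disc edge by (275,110), and the shield behind it. Bystanders are untouched. Next I'll refine the post position and plan the hover.

```bash
python3 - <<'E'
import json
d=json.load(open("k4.json"));d.pop("grip_point");json.dump(d,open("w4.json","w"))
E
cat >> est.py <<'E'
x=-u; yv=v; G=np.column_stack([x,yv,-ax]); 
rv=Ro.from_matrix(T.T@G).as_rotvec()/(np.pi/2); print("rotvec/90",rv)
for h in (.08,0): print("post target h",h,T.T@(M["post_grip"]-ax*.008+ax*h-st["tool_pos"])/.75)
E
python3 est.py
```

```text
grip_point [ 0.4395 -0.2309  0.1552] [np.float64(1.3), np.float64(1.3)]
post_grip [ 0.4949 -0.3924  0.2287] [np.float64(1.0), np.float64(2.0), np.float64(1.8)]
axle_point [ 0.4548 -0.2853  0.169 ] [np.float64(1.5), np.float64(1.8), np.float64(2.2)]
disc [ 0.46   -0.2945  0.1396] [np.float64(1.0), np.float64(1.6), np.float64(1.6)]
pickup [ 0.4993 -0.4117  0.1933] [np.float64(0.2), np.float64(1.1), np.float64(1.3)]
[ 0.4594 -0.2948  1.9101  0.03   -0.    ] rms 1.246866934804432 [ 0.   1.2 -0.4 -0.9 -0.4  0.5 -0.3 -0.3  0.2  2.5 -0.1 -0.2  1.8  0.1
  0.1 -0.3 -2.1  0.1 -2.  -2.3  1.1 -2.6  0.  -0.5  3.2  0.2  0.5 -0.3
  2.2 -1.8  1.4  0.8 -0.2  0.   2.9 -0.2 -0.5 -1.3  0.1  0.1 -0.1  0.1
 -0. ]
{'disc': array([ 0.4594, -0.2948,  0.145 ]), 'axle_point': array([ 0.4557, -0.2844,  0.1685]), 'post_grip': array([ 0.4951, -0.3961,  0.2238]), 'pickup': array([ 0.4988, -0.4065,  0.2002]), 'grip_point': array([ 0.439 , -0.2319,  0.1495])}
ax [-0.1406  0.3985  0.9063] u [ 0.3016 -0.8547  0.4226] v [ 0.943   0.3328 -0.    ]
tool axes [[-0.3434 -0.8782  0.3329]
 [-0.9289  0.2652 -0.2587]
 [ 0.1389 -0.3981 -0.9068]]
grip_point in tool/0.75 [-0.0644  0.1195  0.134 ]
post_grip in tool/0.75 [ 0.1352 -0.0337  0.1418]
axle_point in tool/0.75 [-0.0021  0.0737  0.142 ]
rotvec to align z / 90deg [ 0.0012 -0.      0.    ]
rotvec/90 [ 0.0005 -0.0015  1.5774]
post target h 0.08 [ 0.1352 -0.0335  0.0458]
post target h 0 [ 0.1352 -0.0337  0.1524]
```

Request:
apply_moves:
  deltas:
    - {"dx": 0, "dy": 0, "dz": 0, "rx": 0, "ry": 0, "rz": 0.08, "claw": -0.4}
    - {"dx": 0, "dy": 0, "dz": 0, "rx": 0, "ry": 0, "rz": 0.16, "claw": -0.4}
    - {"dx": 0, "dy": 0, "dz": 0, "rx": 0, "ry": 0, "rz": 0.24, "claw": -0.4}
    - {"dx": 0, "dy": 0, "dz": 0, "rx": 0, "ry": 0, "rz": 0.32, "claw": -0.4}
    - {"dx": 0.01, "dy": 0, "dz": 0, "rx": 0, "ry": 0, "rz": 0.4, "claw": -0.4}
    - {"dx": 0.02, "dy": -0.005, "dz": 0, "rx": 0, "ry": 0, "rz": 0.48, "claw": -0.4}
    - {"dx": 0.03, "dy": -0.01, "dz": 0, "rx": 0, "ry": 0, "rz": 0.56, "claw": -0.4}
    - {"dx": 0.04, "dy": -0.01, "dz": 0, "rx": 0, "ry": 0, "rz": 0.64, "claw": -0.4}
    - {"dx": 0.05, "dy": -0.015, "dz": 0, "rx": 0, "ry": 0, "rz": 0.72, "claw": -0.4}
    - {"dx": 0.06, "dy": -0.015, "dz": 0, "rx": 0, "ry": 0, "rz": 0.79, "claw": -0.4}
    - {"dx": 0.06, "dy": -0.015, "dz": 0, "rx": 0, "ry": 0, "rz": 0.79, "claw": -0.4}
    - {"dx": 0.06, "dy": -0.015, "dz": 0, "rx": 0, "ry": 0, "rz": 0.79, "claw": -0.4}

```text
time_s: 13.67
tool_pos: [0.4868, -0.3007, 0.2986]
tool_rot: [-2.726, 0.137, -3.105]
force: [0.1, -0.1, -0.0]
finger_gap: 0.0595
finger_force: 0.0
```

```bash
python3 est.py | tail -3
```

```text
rotvec/90 [-0.0004 -0.0006  0.7892]
post target h 0.08 [ 0.0074 -0.0765  0.0467]
post target h 0 [ 0.0073 -0.0765  0.1534]
```

Request:
apply_moves:
  deltas:
    - {"dx": 0, "dy": -0.005, "dz": 0, "rx": 0, "ry": 0, "rz": 0.08, "claw": -0.4}
    - {"dx": 0, "dy": -0.015, "dz": 0, "rx": 0, "ry": 0, "rz": 0.16, "claw": -0.4}
    - {"dx": 0, "dy": -0.025, "dz": 0, "rx": 0, "ry": 0, "rz": 0.24, "claw": -0.4}
    - {"dx": 0.002, "dy": -0.035, "dz": 0, "rx": 0, "ry": 0, "rz": 0.32, "claw": -0.4}
    - {"dx": 0.004, "dy": -0.045, "dz": 0, "rx": 0, "ry": 0, "rz": 0.4, "claw": -0.4}
    - {"dx": 0.005, "dy": -0.055, "dz": 0, "rx": 0, "ry": 0, "rz": 0.48, "claw": -0.4}
    - {"dx": 0.006, "dy": -0.06, "dz": 0.01, "rx": 0, "ry": 0, "rz": 0.56, "claw": -0.4}
    - {"dx": 0.007, "dy": -0.07, "dz": 0.02, "rx": 0, "ry": 0, "rz": 0.64, "claw": -0.4}
    - {"dx": 0.007, "dy": -0.0765, "dz": 0.035, "rx": 0, "ry": 0, "rz": 0.72, "claw": -0.4}
    - {"dx": 0.007, "dy": -0.0765, "dz": 0.0467, "rx": 0, "ry": 0, "rz": 0.789, "claw": -0.4}
    - {"dx": 0.007, "dy": -0.0765, "dz": 0.0467, "rx": 0, "ry": 0, "rz": 0.789, "claw": -0.4}
    - {"dx": 0.007, "dy": -0.0765, "dz": 0.0467, "rx": 0, "ry": 0, "rz": 0.789, "claw": -0.4}

```text
time_s: 14.67
tool_pos: [0.4852, -0.3666, 0.2887]
tool_rot: [-3.139, 0.435, 1.914]
force: [-0.2, -0.4, -0.1]
finger_gap: 0.0603
finger_force: 0.0
```

```bash
python3 look.py p5; python3 est.py | tail -3; python3 f.py
```

```text
grip_point [352.0, 78.0] 0.57
post_grip [282.0, 223.9] 0.79
axle_point [275.7, 3.6] 0.94
disc [275.1, 21.4] 0.56
14.6667 [ 0.4852269  -0.3666157   0.28872944] [-3.13893615  0.43514348  1.91446842] [-0.76986479 -0.3268843  -0.28900209  1.21461704 -0.18962352  0.41988468] [-0.17972055 -0.41111383 -0.08165732]
rotvec/90 [ 0.0002  0.0007 -0.0004]
post target h 0.08 [ 0.0005 -0.001   0.0017]
post target h 0 [ 0.0007 -0.001   0.1083]
t14.97 ang -179.7 r 131.0mm | tang -0.4 rad 0.6 ax 0.3 | mom_ax -0.00 gap 59.4 j6 0.42 j5 -0.19
```

View pics/p5.png

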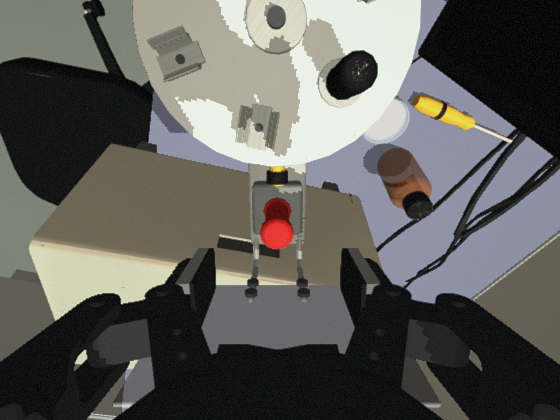

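The picture shows the post cap at (277,230), midway between the fingers, with the shield just behind. I'll go down and close on it.

Request:
apply_moves:
  force: 80
  deltas:
    - {"dx": 0, "dy": -0.001, "dz": 0.03, "rx": 0, "ry": 0, "rz": 0, "claw": -0.4}
    - {"dx": 0, "dy": -0.001, "dz": 0.06, "rx": 0, "ry": 0, "rz": 0, "claw": -0.4}
    - {"dx": 0, "dy": -0.001, "dz": 0.085, "rx": 0, "ry": 0, "rz": 0, "claw": -0.4}
    - {"dx": 0, "dy": -0.001, "dz": 0.1, "rx": 0, "ry": 0, "rz": 0, "claw": -0.4}
    - {"dx": 0, "dy": -0.001, "dz": 0.108, "rx": 0, "ry": 0, "rz": 0, "claw": -0.4}
    - {"dx": 0, "dy": -0.001, "dz": 0.108, "rx": 0, "ry": 0, "rz": 0, "claw": -0.4}
    - {"dx": 0, "dy": -0.001, "dz": 0.108, "rx": 0, "ry": 0, "rz": 0, "claw": -0.4}

```text
time_s: 15.55
tool_pos: [0.4962, -0.3998, 0.2171]
tool_rot: [3.14, 0.437, 1.907]
force: [0.5, -0.3, 0.6]
finger_gap: 0.0599
finger_force: 0.0
```

```bash
python3 look.py q6; python3 est.py | tail -3; python3 f.py
```

```text
grip_point [405.3, 37.4] 0.87
post_grip [278.9, 277.4] 0.57
pickup [277.7, 257.1] 0.96
15.55 [ 0.49623809 -0.39978556  0.21713845] [3.14046903 0.43736159 1.90743259] [-0.80071907 -0.25934253 -0.36450704  1.06389247 -0.17780527  0.39689566] [ 0.50615564 -0.27092449  0.62259058]
rotvec/90 [ 0.0002  0.001  -0.0017]
post target h 0.08 [ 0.0009  0.0001 -0.1061]
post target h 0 [0.001  0.0001 0.0006]
t15.85 ang 179.9 r 131.3mm | tang 0.2 rad -0.5 ax 0.2 | mom_ax 0.03 gap 59.6 j6 0.40 j5 -0.18
```

View pics/q6.png

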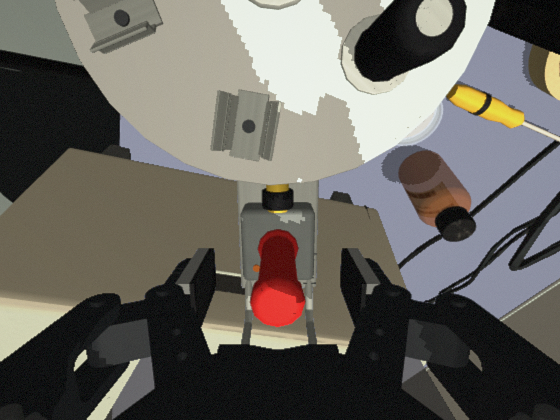

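The picture shows the post between the pads, with its base at (278,245) and cap at (277,300), and the fingers level along it. Closing now.

Request:
apply_moves:
  force: 80
  deltas:
    - {"dx": 0, "dy": 0, "dz": 0, "rx": 0, "ry": 0, "rz": 0, "claw": 0.2}
    - {"dx": 0, "dy": 0, "dz": 0, "rx": 0, "ry": 0, "rz": 0, "claw": 0.6}
    - {"dx": 0, "dy": 0, "dz": 0, "rx": 0, "ry": 0, "rz": 0, "claw": 1}
    - {"dx": 0, "dy": 0, "dz": 0, "rx": 0, "ry": 0, "rz": 0, "claw": 1}
    - {"dx": 0, "dy": 0, "dz": 0, "rx": 0, "ry": 0, "rz": 0, "claw": 1}
    - {"dx": 0, "dy": 0, "dz": 0, "rx": 0, "ry": 0, "rz": 0, "claw": 1}
    - {"dx": 0, "dy": 0, "dz": 0, "rx": 0, "ry": 0, "rz": 0, "claw": 1}

```text
time_s: 16.43
tool_pos: [0.4961, -0.3997, 0.2166]
tool_rot: [3.141, 0.437, 1.907]
force: [-1.9, 2.5, 3.4]
finger_gap: 0.0174
finger_force: 77.5
```

```bash
python3 f.py
```

```text
t16.43 ang 179.8 r 130.9mm | tang -1.0 rad -1.3 ax 4.3 | mom_ax 0.03 gap 17.4 j6 0.40 j5 -0.18
```

Request:
apply_moves:
  deltas:
    - {"dx": -0.002, "dy": 0, "dz": 0, "rx": 0, "ry": 0, "rz": 0, "claw": 1}
    - {"dx": -0.004, "dy": 0, "dz": 0, "rx": 0, "ry": 0, "rz": 0, "claw": 1}
    - {"dx": -0.006, "dy": 0, "dz": 0, "rx": 0, "ry": 0, "rz": 0, "claw": 1}
    - {"dx": -0.008, "dy": 0, "dz": 0, "rx": 0, "ry": 0, "rz": 0, "claw": 1}
    - {"dx": -0.0097, "dy": 0, "dz": 0, "rx": 0, "ry": 0, "rz": 0, "claw": 1}
    - {"dx": -0.0097, "dy": 0, "dz": 0, "rx": 0, "ry": 0, "rz": 0, "claw": 1}
    - {"dx": -0.0097, "dy": 0, "dz": 0, "rx": 0, "ry": 0, "rz": 0, "claw": 1}
    - {"dx": -0.0097, "dy": 0, "dz": 0, "rx": 0, "ry": 0, "rz": 0, "claw": 1}

```text
time_s: 17.1
tool_pos: [0.4979, -0.4047, 0.2189]
tool_rot: [3.141, 0.434, 1.908]
force: [-7.1, 11.2, 6.4]
finger_gap: 0.0174
finger_force: 77.4
```

```bash
python3 f.py
```

```text
t17.10 ang 179.8 r 136.6mm | tang -2.9 rad -9.0 ax 11.2 | mom_ax 0.02 gap 17.4 j6 0.39 j5 -0.17
```

Request:
apply_moves:
  deltas:
    - {"dx": -0.001, "dy": 0, "dz": 0, "rx": 0, "ry": 0, "rz": 0, "claw": 1}
    - {"dx": -0.002, "dy": 0, "dz": 0, "rx": 0, "ry": 0, "rz": 0, "claw": 1}
    - {"dx": -0.002, "dy": 0, "dz": 0, "rx": 0, "ry": 0, "rz": 0, "claw": 1}
    - {"dx": -0.002, "dy": 0, "dz": 0, "rx": 0, "ry": 0, "rz": 0, "claw": 1}
    - {"dx": -0.002, "dy": 0, "dz": 0, "rx": 0, "ry": 0, "rz": 0, "claw": 1}

```text
time_s: 17.52
tool_pos: [0.4983, -0.4058, 0.2195]
tool_rot: [3.141, 0.434, 1.909]
force: [-7.1, 12.9, 6.0]
finger_gap: 0.0173
finger_force: 77.3
```

```bash
python3 f.py
```

```text
t17.52 ang 179.8 r 138.0mm | tang -2.4 rad -10.7 ax 11.6 | mom_ax -0.04 gap 17.3 j6 0.39 j5 -0.17
```

Request:
apply_moves:
  deltas:
    - {"dx": 0, "dy": 0, "dz": 0, "rx": 0, "ry": 0, "rz": 0, "claw": 0.2}
    - {"dx": 0, "dy": 0, "dz": 0, "rx": 0, "ry": 0, "rz": 0, "claw": -0.4}
    - {"dx": 0, "dy": 0, "dz": 0, "rx": 0, "ry": 0, "rz": 0, "claw": -0.4}
    - {"dx": 0, "dy": 0, "dz": 0, "rx": 0, "ry": 0, "rz": 0, "claw": -0.4}
    - {"dx": 0, "dy": 0, "dz": 0, "rx": 0, "ry": 0, "rz": 0, "claw": -0.4}
    - {"dx": 0, "dy": 0, "dz": 0, "rx": 0, "ry": 0, "rz": 0, "claw": -0.4}
    - {"dx": 0, "dy": 0, "dz": -0.03, "rx": 0, "ry": 0, "rz": 0, "claw": -0.4}
    - {"dx": 0, "dy": 0, "dz": -0.07, "rx": 0, "ry": 0, "rz": 0, "claw": -0.4}
    - {"dx": 0.012, "dy": 0, "dz": -0.108, "rx": 0, "ry": 0, "rz": 0, "claw": -0.4}
    - {"dx": 0.012, "dy": 0, "dz": -0.108, "rx": 0, "ry": 0, "rz": 0, "claw": -0.4}
    - {"dx": 0.012, "dy": 0, "dz": -0.108, "rx": 0, "ry": 0, "rz": 0, "claw": -0.4}
    - {"dx": 0.012, "dy": 0, "dz": -0.108, "rx": 0, "ry": 0, "rz": 0, "claw": -0.4}

```text
time_s: 18.52
tool_pos: [0.4847, -0.3673, 0.2892]
tool_rot: [3.141, 0.437, 1.907]
force: [-0.2, 0.3, -0.4]
finger_gap: 0.0599
finger_force: 0.0
```

```bash
python3 look.py p7
python3 - <<'E'
from h import *
a=cv2.imread("pics/p5.png")[130:330,180:380];b=cv2.imread("pics/p7.png")[130:330,180:380]
cv2.imwrite("pics/cmp.png",cv2.resize(np.hstack([a,b]),(800,400)))
E
```

```text
grip_point [351.0, 76.5] 0.86
post_grip [279.4, 231.3] 0.63
axle_point [274.0, 6.0] 0.58
disc [276.5, 18.0] 0.81
pickup [278.7, 221.4] 0.93
18.5167 [ 0.48466028 -0.36731371  0.28923195] [3.14071791 0.43667311 1.90734775] [-0.77159608 -0.32928345 -0.29054111  1.21353664 -0.18910302  0.42440618] [-0.2246809   0.25241612 -0.43490855]
```

View pics/cmp.png

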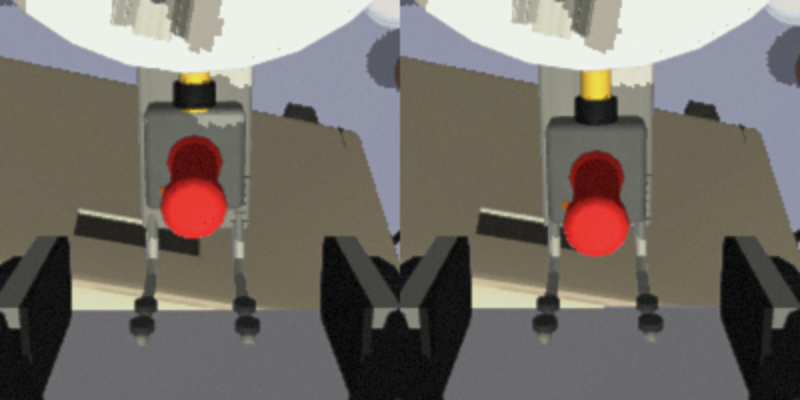

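The comparison shows the carriage and post about 9 px farther back, roughly 6.5–7 mm. The nose is fully out and the disc has not moved. That agrees with the measured 7.1 mm draw, so I'll hand in.

```bash
python3 -c "
from rig import robot
print(robot.sign_off())"
```

```text
the job is handed in; nothing more can be done
None
```

The job is handed in: I let go of the disc with the ring still rubbing on the nose, then drew the pickup back about 7 mm to roughly 137.5–138 mm by my measurements, a gap of about 3 mm, and released it; the hand-in gave no verdict.

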